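# Seat a keyed specimen holder in the sprung cup of an inspection microscope

## Task

Pick up the dark specimen holder by its red grip and put it, grip upward, into the sprung cup of the low white inspection microscope. The cup has a key whose direction you must find by feel: resting the holder lightly on it, turn it until its notch drops over the key, then press it fully home before letting go, and leave it there flat and released with the cup back up. Never lean hard on the cup (stay well under 25 N), and leave the bottle, the green resin puck and the tweezers where they are.

Things in the scene. Friction and masses are not known exactly. Their poses are not given: they have to be found in the camera images.
- holder: Keyed specimen holder, loose, about 160 g, upright on a blue mat (130 x 130 x 4 mm). Dark steel disc 44 mm across, 14 mm thick; centred on it a red grip bar 26 mm long (x), 16 mm wide (y), its top 48 mm above the underside. One notch in the rim, on the +x side. Origin: centre of the disc's underside; z up; x along the grip bar towards the notch.
- notch (a point): Middle of the holder's only notch, on the underside, 17.5 mm from the holder's centre towards its +x. The notch is 9 mm wide, goes through the full thickness of the disc and runs from the rim in to 13 mm from the centre. Axes as the holder's.
- unit: Low white inspection microscope, fixed: 200 mm (x) by 150 mm (y), top 60 mm above the bench; a small yellow mark on its black top plate lies on its +x side. In the middle of the top stands the sprung aluminium cup. Origin: centre of its underside, on the bench; x towards the yellow mark.
- well_floor (a point): Centre of the cup's flat floor, 72 mm above the bench when the cup is up; moves with the cup; axes parallel to the unit's. A brass key, 5 mm wide and 6 mm high, stands on the floor 15.5 to 24 mm from the centre. Its direction differs each time and is not reported: within 0.7 rad either side of this x axis (yellow mark side).
- cup_mouth (a point): Centre of the cup's mouth, 14 mm above its floor. Round bore of 47 mm, outside 62 mm; a 45 degree lead-in around the mouth, its lip up to 3 mm higher. The holder reaches the floor only with its notch over the key (about 0.1 rad play either way); otherwise it stops on top of the key, 6 mm above the floor.
- well (a joint): Downward travel of the sprung cup in m: 0 is up, 0.008 fully down on a hard stop. About 4 N starts to move it, then 1 N more per mm, about 12 N at the stop. If the holder is held at a fixed height, pressed a little on the key, and turned, the cup springs up again and the force drops when the key slips into the notch.
- bottle: Amber bottle with a black cap, loose, 50 mm across, 110 mm tall; a bystander. Origin: centre of its underside.
- puck: Green resin puck with a bright metal sample in its top, loose, 32 mm across, 20 mm tall; a bystander. Origin: centre of its underside.
- tweezers: Steel tweezers lying flat, loose, 120 mm long along x, 20 mm wide, 6 mm high; a bystander. Origin: under their middle, on the bench.
Things that resemble listed ones, but are neither listed nor needed, are in the scene too. Of the things that look like the holder, take the one that is farthest to the robot's left at the start.

How it is judged (in metres and radians):
On the way, in this order (a step that is already met when the one before it is completed fails the run):
1. the holder is lifted off the mat in the gripper (height (world z) of holder above 0.04 m and contact force between holder and the fingers above 1 N), for 0.2 s.
2. the holder is fully home over the key while the gripper still holds it (z of holder in the frame of well_floor between -0.003 and 0.0025 m and horizontal distance between holder and well_floor below 0.004 m and angle between holder's own z axis and vertical below 0.08 rad and contact force between holder and the fingers above 1 N), for 0.15 s.
At the end, for the whole second after the job is handed in: The holder sits on the cup's floor over the key (underside within 2.5 mm of the floor, centre within 4 mm, tilt under 0.08 rad), released and at rest, and the cup is back up (within 2.5 mm) (z of holder in the frame of well_floor between -0.003 and 0.0025 m and horizontal distance between holder and well_floor below 0.004 m and angle between holder's own z axis and vertical below 0.08 rad and value of joint well below 0.0025 m and linear speed of holder below 0.02 m/s and not (contact force between holder and the fingers above 0.05 N)); the robot touches nothing.
It fails at once if the holder is pressed on the cup or the microscope with more than 25 N (contact force between holder and unit above 25 N).
It fails at once if the gripper or arm presses on the microscope with more than 25 N (contact force between the arm and unit above 25 N).
It fails at once if a bystander is moved more than 20 mm (distance of any of bottle, puck, tweezers from where it was at the start of the episode above 0.02 m).
It also fails if it takes over 64 s, if anything falls off the work surface, if the arm or the gripper's body presses on something with over 40 N, if the wrist force passes 120 N, or if a joint passes its speed limit or range.

## Robot

A 6-joint arm with a two-finger parallel gripper is mounted at the origin on the work surface. World frame = base frame: x ahead of the robot, y to its left, z up, the work surface at z = 0. Lengths are in mm, angles in rad, forces in N, time in s.
With the tool pointing down it reaches from about 350 to 975 mm from the base axis. Payload 7.1 kg.
Tool frame: the origin (TCP) lies between the finger pads; the fingertips stand 19 mm ahead of it and the grasp point (between the pads) is the TCP (ctrl.tcp_to_tips is the distance from the TCP to the fingertips, in mm); z points along the fingers, y is the line along which they close (so a half turn about z gives the same grasp; the last joint's range is limited). The gripper opens to 88 mm and grips with 3 to 60 N. Pads are 20 mm wide; open, the fingers measure 115 mm over their backs; the gripper's body (75 mm by 178 mm) begins 61 mm behind the grasp point.
Start: joints at [-1.368, 0.423, 1.63, -0, 1.089, -0.019], TCP at [137.511, -609.669, 241.675] pointing down, gripper open.
Joint ranges: [-3, 3], [-0.9, 2.11], [0.09, 2.58], [-1.31, 4.45], [0.11, 2.69], [-2.54, 2.54]. Speed limits (rad/s): [2.39, 2.39, 3.01, 3.14, 3.14, 3.14].

## Interface

Orientations are given as a rotation vector (axis times angle).
In Python, from workcell import status, optics, ctrl gives the robot as it stands. The module is installed in compiled form; this text tells all that it offers.
- The arm moves only by the shell command python3 -m inch 'ROWS'. ROWS is JSON, a list that holds one entry, the list of rows, each a list of 7 numbers: the shift along the tool's x, y, z in mm, then the turn, a rotation vector about the tool's x, y, z in rad, then the opening in per cent of the stroke, from 0 (shut) to 100 (fully open). A call has 1 to 20 rows; each row is the pose to reach, as a shift and turn from the pose commanded when the call began, along the tool's axes at that moment; what a row does not reach only later rows make up. A row lasts 1/10 s, in which the tool goes at most 50 mm and 8.59 degrees, less where a joint would pass 70% of its speed; a pose out of reach is approached as far as the arm can. A call with a gripper value outside its range is refused whole. The fingers move at their own pace and stop on an object; the grip force is fixed at half the most. Time passes only in rows, so rows that repeat a pose let the fingers close. It gives the time, the measured TCP pose, the force, the opening and the grip force at its end, in the units of the state.
- status.get_obs(): the state, without advancing time (a new reading comes with each control period).
- optics.get_image(name): name is "scene" or "top" or "wrist"; returns a dict with "frame" (420x560x3 uint8, red, green, blue), "fx", "fy", "cx", "cy" (pixels), "rvec" (rotation vector, rad) and "tvec" (3), from world to camera coordinates, as OpenCV has them; the wrist camera has in their place "hand_eye" (4x4, takes a point from camera to tool coordinates, whose origin is the TCP and whose axes are the flange's). Camera axes: x right, y down, z forward; pixel columns grow to the right and rows downward; lengths in mm; the calibration is good to about 2 mm. The wrist camera is an equidistant fisheye: a pixel r from the principal point sees the ray r / f radians off the axis. A picture is of the moment at which its call begins: read the wrist's pose just before it. There is no depth.
- ctrl.close_job(): hands the job in; it is judged then, once.
The state is a dict: "t": time; "qpos": joint angles; "qvel": joint speeds; "joint_torque": joint torques, N m; "ee_pos": TCP position; "orientation": TCP orientation; "ft_force": force on the tool from outside, world axes, zero at the start; "moment": the same for the moment, N m; "width": finger opening in mm; "grasp_force": force on a finger pad.
Only numpy, scipy, OpenCV 4.12 (cv2) and the standard library are available. Lean on these libraries where they do the work, as an engineer would, in place of code of your own. Each camera call takes 0.05 s, during which the arm holds its last target. There are 200 camera calls.

## Working session

There is one attempt and no reset: what is moved stays moved. The work goes in short steps, Python scripts to look and compute and a shell command to move; the robot and the scene stay as the last step left them, time stands still between calls to the robot, and variables do not carry over. Pictures are saved under pics/ and viewed, at most 10 in all, crops included, and the job is handed in when it is done.

```bash
mkdir -p pics; python3 - <<'E'
from workcell import status, optics, ctrl
import cv2,pickle
o=status.get_obs();print(o)
d={}
for n in("scene","top"):
    i=optics.get_image(n);d[n]=i;cv2.imwrite(f"pics/{n}0.png",i["frame"][:,:,::-1]);print(n,{k:v for k,v in i.items() if k!="frame"})
pickle.dump(d,open("img0.pkl","wb"))
E
```

```text
{'t': 0.0, 'qpos': array([-1.36798422e+00,  4.23835127e-01,  1.63070209e+00, -3.59765151e-05,
        1.08858372e+00, -1.90233799e-02]), 'qvel': array([ 9.24469386e-05,  3.76712232e-04,  1.25299283e-03, -4.31879762e-04,
        1.35580316e-03,  3.51563630e-04]), 'joint_torque': array([ 6.71800481e-04, -5.44618034e+01, -2.73665482e+01,  6.45111920e-02,
        2.27242231e-02, -8.48774926e-05]), 'ee_pos': array([ 137.40733589, -609.16245739,  240.90049054]), 'orientation': array([-3.12077486e+00, -3.47602255e-01,  2.69998565e-04]), 'ft_force': array([-1.33489113,  0.85208325, -1.3130784 ]), 'moment': array([-0.01774419, -0.02521759,  0.00840015]), 'grasp_force': 0.0, 'width': 87.93515417311201}
scene {'fx': 538.6536712482014, 'fy': 538.6536712482014, 'cx': 278.1106126476766, 'cy': 203.7715054373576, 'rvec': array([ 0.79136861,  2.52239036, -1.12507893]), 'tvec': array([ 495.4531919 ,  -92.76925494, 1170.983253  ])}
top {'fx': 538.2281172795704, 'fy': 538.2281172795704, 'cx': 272.29667028578433, 'cy': 206.90010403499502, 'rvec': array([ 2.15475508, -2.14168597,  0.16092591]), 'tvec': array([-98.52678805, 571.02367082, 936.3919565 ])}
```

View pics/top0.png

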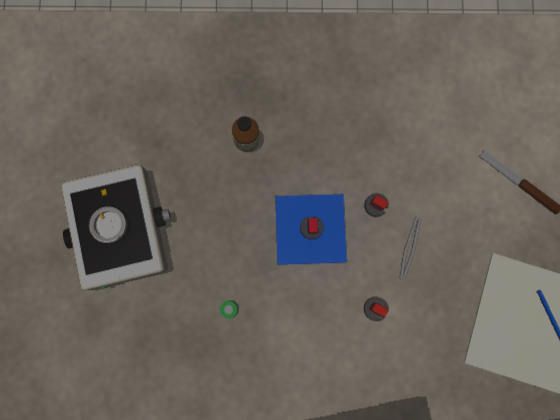

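View pics/scene0.png

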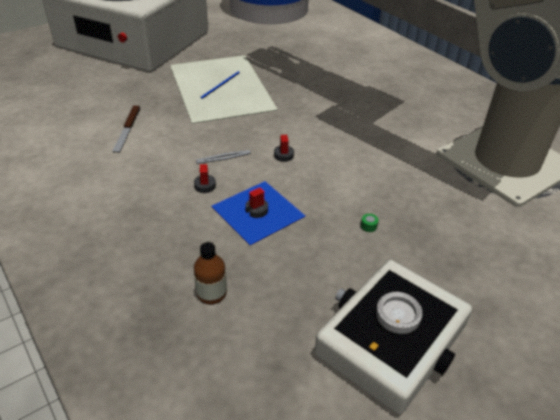

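Three lookalikes in the top view: (313,228) on the blue mat, (377,204) and (377,309). The microscope cup is at (107,225), the yellow mark at (104,192), bottle (246,130), puck (229,309) and tweezers (410,248). I'll compute positions and check one close crop.

```bash
cat >h.py <<'E'
import numpy as np,cv2,pickle
def ray(im,px,z):
    R=cv2.Rodrigues(im["rvec"])[0];t=im["tvec"]
    c=-R.T@t; d=R.T@np.array([(px[0]-im["cx"])/im["fx"],(px[1]-im["cy"])/im["fy"],1])
    return c+d*(z-c[2])/d[2]
def proj(im,P):
    return cv2.projectPoints(np.float64(P).reshape(-1,3),im["rvec"],im["tvec"],np.array([[im["fx"],0,im["cx"]],[0,im["fy"],im["cy"]],[0,0,1.]]),None)[0].reshape(-1,2)
E
python3 - <<'E'
from h import *
d=pickle.load(open("img0.pkl","rb"));T=d["top"]
def blobs(name,lo,hi,z,mn=8):
    h=cv2.cvtColor(T["frame"],cv2.COLOR_RGB2HSV);m=cv2.inRange(h,lo,hi)
    if name=="red": m|=cv2.inRange(h,(172,150,80),(180,255,255))
    n,l,s,c=cv2.connectedComponentsWithStats(m)
    for i in range(1,n):
        if s[i,4]>=mn:
            ys,xs=np.where(l==i);r=cv2.minAreaRect(np.c_[xs,ys].astype(np.float32))
            print(name,s[i,4],c[i].round(1),r,ray(T,c[i],z).round(1))
blobs("red",(0,200,120),(6,255,255),52)
blobs("blue",(108,150,60),(125,255,255),4,300)
blobs("yel",(15,180,120),(32,255,255),60,4)
blobs("green",(50,120,60),(80,255,255),20,30)
g=T["frame"]
a=cv2.resize(g[195:265,275:395],None,fx=6.6,fy=6.6,interpolation=3)[:300,:790]
a=cv2.resize(g[200:256,285:341],(400,400),interpolation=3);b=cv2.resize(g[180:256,70:146],(400,400),interpolation=3)
cv2.imwrite("pics/crop.png",np.hstack([a,b])[:,:,::-1])
print("cup",ray(T,(107.5,224.5),88))
print("cam",ray(T,(272,207),936))
E
```

```text
red 11 [379.5 199.5] ((379.5000305175781, 199.50003051757812), (4.242640495300293, 2.8284268379211426), 45.0) [ 584.8 -288.2   52. ]
red 124 [312.9 225.2] ((313.0, 225.0), (14.0, 8.0), 90.0) [ 537.4 -167.9   52. ]
red 63 [380.7 309.8] ((380.10003662109375, 309.8000183105469), (11.627553939819336, 6.708203315734863), 26.56505012512207) [ 389.3 -285.8   52. ]
blue 4200 [310.1 229.2] ((310.54608154296875, 228.8817901611328), (68.02890014648438, 68.86175537109375), 88.09085083007812) [ 535.2 -166.5    4. ]
yel 17 [103.5 191.6] ((103.5, 192.0), (4.0, 3.0), 90.0) [594.6 207.   60. ]
yel 5 [101.  215.2] ((100.90001678466797, 215.30001831054688), (2.2360680103302, 1.3416407108306885), 63.43495178222656) [552.1 209.2  60. ]
green 149 [228.5 309. ] ((228.0, 309.0), (16.0, 16.0), 90.0) [387.8 -17.1  20. ]
cup [532.44177693 188.33368874  88.        ]
cam [440.98750212 -91.31204372 936.        ]
```

View pics/crop.png

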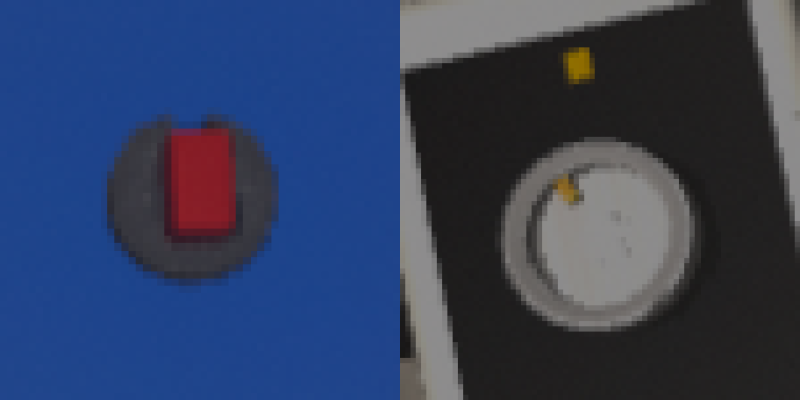

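The crop confirms that the holder on the mat (y −168, against −288 and −286 for the others) is the leftmost, with its notch facing up in the image (+x). In the cup, the brass key shows at about crop (568,190), up-left of the centre. Next I work out the move above the holder.

```bash
cat >>h.py <<'E'
from scipy.spatial.transform import Rotation as Ro
from workcell import status, optics, ctrl
def goal(x,y,z,yaw,o=None):
    o=o or status.get_obs();R=Ro.from_rotvec(o["orientation"])
    G=Ro.from_matrix(np.array([[np.cos(yaw),np.sin(yaw),0],[np.sin(yaw),-np.cos(yaw),0],[0,0,-1.]]))
    print("shift",R.inv().apply(np.array([x,y,z])-o["ee_pos"]).round(2),"turn",(R.inv()*G).as_rotvec().round(4))
def yaw(o=None):
    o=o or status.get_obs();m=Ro.from_rotvec(o["orientation"]).as_matrix();return np.arctan2(m[1,0],m[0,0])
E
python3 - <<'E'
from h import *
print(yaw()); goal(537,-168,200,0)
T=pickle.load(open("img0.pkl","rb"))["top"]
m=cv2.inRange(cv2.cvtColor(T["frame"],cv2.COLOR_RGB2HSV),(0,0,0),(180,255,48))[160:290,60:170]
n,l,s,c=cv2.connectedComponentsWithStats(m);i=1+s[1:,4].argmax();ys,xs=np.where(l==i)
b=cv2.boxPoints(cv2.minAreaRect(np.c_[xs+60,ys+160].astype(np.float32)));print(b);W=np.array([ray(T,p,60)for p in b]);print(W.round(1),W.mean(0))
for k in range(4):e=W[(k+1)%4]-W[k];print(np.linalg.norm(e),np.arctan2(e[1],e[0]))
E
```

```text
0.22179751336714265
shift [ 486.86 -342.44   41.45] turn [-1.400e-03  2.000e-04  2.218e-01]
[[ 68.51235 192.50803]
 [134.5444  178.45865]
 [151.85925 259.83847]
 [ 85.82721 273.88785]]
[[592.6 269.2  60. ]
 [618.9 152.5  60. ]
 [473.6 115.9  60. ]
 [448.5 230.3  60. ]] [533.4123621  192.00270336  60.        ]
119.66048988508435 -1.348788880648259
149.81051905041832 -2.895004686748234
117.10690227619344 1.7872513953425915
149.24544328297236 0.2638128077090023
```

```bash
python3 -m inch '[[[40,-28,4,0,0,0.02,100],[80,-56,8,0,0,0.05,100],[120,-84,12,0,0,0.08,100],[160,-112,14,0,0,0.1,100],[200,-140,18,0,0,0.12,100],[240,-168,20,0,0,0.14,100],[280,-196,24,0,0,0.16,100],[320,-224,28,0,0,0.18,100],[360,-252,32,0,0,0.2,100],[400,-280,36,0,0,0.21,100],[440,-308,40,0,0,0.22,100],[486.8,-342.4,41,0,0,0.222,100],[486.8,-342.4,41,0,0,0.222,100],[486.8,-342.4,41,0,0,0.222,100],[486.8,-342.4,41,0,0,0.222,100]]]'; python3 - <<'E'
from h import *
o=status.get_obs();i=optics.get_image("wrist");pickle.dump((o,i),open("w1.pkl","wb"))
print(yaw(o),i["hand_eye"],i["fx"],i["cx"],i["cy"])
cv2.imwrite("pics/w1.png",i["frame"][:,:,::-1])
E
```

```text
t: 1.6
ee_pos: [536.1, -169.1, 200.3]
orientation: [-3.142, 0.0, 0.002]
ft_force: [-0.0, -0.8, 0.4]
width: 88.0
grasp_force: 0.0
-0.00016304145133202194 [[ 1.23466264e-03 -9.57025917e-01 -2.89999774e-01  7.97118619e+01]
 [ 9.99999203e-01  1.25860308e-03  1.03951413e-04 -2.30945912e-01]
 [ 2.65510412e-04 -2.89999672e-01  9.57026708e-01 -1.42141458e+02]
 [ 0.00000000e+00  0.00000000e+00  0.00000000e+00  1.00000000e+00]] 325.19226210127806 273.1944798037402 217.31632203610752
```

View pics/w1.png

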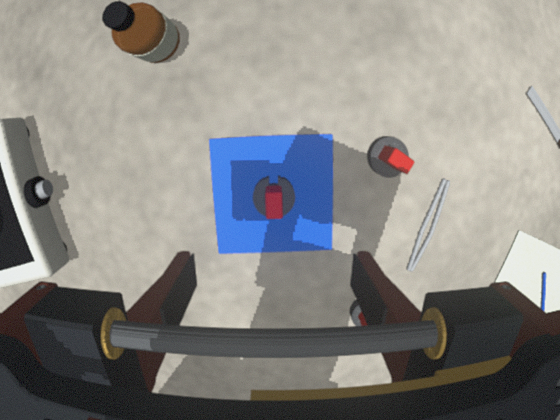

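The wrist view shows the holder at (274,198) on the mat, with its notch at about (273,182), straight up the image. I'll segment it and map to world.

```bash
cat >>h.py <<'E'
def wray(o,im,px,z):
    u=np.atleast_2d(np.float64(px));d=(u-[im["cx"],im["cy"]]);r=np.linalg.norm(d,axis=1)+1e-9;th=r/im["fx"]
    v=np.c_[d/r[:,None]*np.sin(th)[:,None],np.cos(th)]
    H=im["hand_eye"];R=Ro.from_rotvec(o["orientation"]).as_matrix()
    c=R@H[:3,3]+o["ee_pos"];w=v@(R@H[:3,:3]).T
    return c+w*((z-c[2])/w[:,2])[:,None]
E
python3 - <<'E'
from h import *
o,i=pickle.load(open("w1.pkl","rb"));h=cv2.cvtColor(i["frame"],cv2.COLOR_RGB2HSV)[160:230,240:310]
red=(cv2.inRange(h,(0,120,40),(8,255,255))|cv2.inRange(h,(170,120,40),(180,255,255)))
bl=cv2.inRange(h,(100,140,30),(130,255,255))
obj=255-bl
n,l,s,c=cv2.connectedComponentsWithStats(obj);print(s[1:])
k=1+s[1:,4].argmax();m=np.uint8(l==k)
cn=max(cv2.findContours(m,0,1)[0],key=cv2.contourArea)[:,0]+[240,160]
P=wray(o,i,cn,18)
from scipy.optimize import least_squares
f=least_squares(lambda p:np.hypot(P[:,0]-p[0],P[:,1]-p[1])-22,[537,-168],loss="soft_l1",f_scale=.5);print("disc",f.x)
r=np.hypot(*(P[:,:2]-f.x).T);a=np.arctan2(*(P[:,:2]-f.x).T[::-1]);s=(r<20)&(abs(a)<.8);print("notch",np.c_[a,r][s].round(2).tolist())
# grip: top surface is brighter; min rect of all red in z=52 plane
v=h[:,:,2];print("redV",np.percentile(v[red>0],[5,25,50,75,95]))
for nm,mm in(("all",red),("top",red&cv2.inRange(v,int(np.percentile(v[red>0],50)-12),255))):
    ys,xs=np.where(mm>0);W=wray(o,i,np.c_[xs+240,ys+160],52)[:,:2];print(nm,len(xs),cv2.minAreaRect(W.astype(np.float32)),W.mean(0))
    for row in range(ys.min(),ys.max()+1): print(row,xs[ys==row].min()+240,xs[ys==row].max()+240,int(np.median(v[row][mm[row]>0])),end=' | ')
E
```

```text
[[  13   16   42   44 1407]]
disc [ 538.49098171 -169.09016832]
notch [[-0.23, 19.86], [-0.25, 18.86], [-0.26, 17.87], [-0.28, 16.87], [-0.23, 15.62], [-0.17, 15.41], [-0.1, 15.27], [-0.04, 15.2], [0.03, 15.2], [0.1, 14.23], [0.16, 15.39], [0.24, 14.58], [0.29, 15.85], [0.33, 17.14], [0.31, 18.12], [0.29, 19.1]]
redV [117. 145. 150. 152. 154.]
all 428 ((541.9176635742188, -168.98895263671875), (28.665298461914062, 15.279997825622559), 3.908287763595581) [ 540.24512012 -169.22131046]
27 277 279 91 | 28 279 279 100 | Traceback (most recent call last):
  File "<stdin>", line 17, in <module>
    return umr_minimum(a, axis, None, out, keepdims, initial, where)
ValueError: zero-size array to reduction operation minimum which has no identity
```

```bash
python3 -m inch '[[[1,0,30,0,0,-0.04,70],[2.2,0,70,0,0,-0.04,60],[2.2,0,110,0,0,-0.04,60],[2.2,0,135,0,0,-0.04,60],[2.2,0,148,0,0,-0.04,60],[2.2,0,155.5,0,0,-0.04,60],[2.2,0,155.5,0,0,-0.04,60],[2.2,0,155.5,0,0,-0.04,30],[2.2,0,155.5,0,0,-0.04,5],[2.2,0,155.5,0,0,-0.04,0],[2.2,0,155.5,0,0,-0.04,0],[2.2,0,155.5,0,0,-0.04,0],[2.2,0,155.5,0,0,-0.04,0],[2.2,0,155.5,0,0,-0.04,0],[2.2,0,155.5,0,0,-0.04,0]]]'
```

```text
t: 3.15
ee_pos: [539.5, -168.6, 45.6]
orientation: [3.141, 0.063, 0.001]
ft_force: [-0.3, 0.9, 5.6]
width: 15.8
grasp_force: 30.0
```

```bash
python3 -m inch '[[[0,0,-10,0,0,0,0],[0,0,-40,0,0,0,0],[0,0,-80,0,0,0,0],[0,0,-120,0,0,0,0],[0,0,-150,0,0,0,0],[0,0,-150,0,0,0,0],[0,0,-150,0,0,0,0]]]'; python3 - <<'E'
from h import *
print(status.get_obs()["grasp_force"],yaw()); goal(480,191,195,0.4)
i=optics.get_image("wrist");cv2.imwrite("pics/w2.png",i["frame"][:,:,::-1])
E
```

```text
t: 3.85
ee_pos: [539.0, -168.5, 195.4]
orientation: [3.141, 0.063, 0.001]
ft_force: [0.3, 0.1, -1.9]
width: 15.9
grasp_force: 30.0
29.99973177909851 0.03984374023661173
shift [-4.4670e+01 -3.6156e+02  2.7000e-01] turn [ 0.0004 -0.0005 -0.3602]
```

View pics/w2.png

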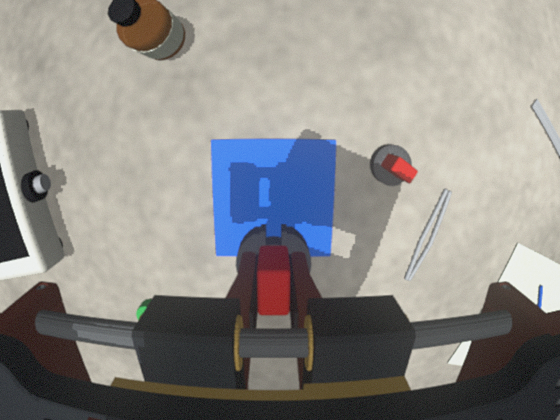

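The holder hangs securely, with its disc in view at (273,255) and the notch facing forward at (273,233). Now I move back from the cup so the wrist camera can see it.

```bash
python3 -m inch '[[[-4,-28,0,0,0,-0.03,0],[-8,-60,0,0,0,-0.06,0],[-12,-95,0,0,0,-0.1,0],[-18,-130,0,0,0,-0.14,0],[-23,-165,0,0,0,-0.18,0],[-28,-200,0,0,0,-0.22,0],[-33,-235,0,0,0,-0.26,0],[-38,-270,0,0,0,-0.3,0],[-43,-305,0,0,0,-0.34,0],[-47.6,-337.7,0,0,0,-0.36,0],[-47.6,-337.7,0,0,0,-0.36,0],[-47.6,-337.7,0,0,0,-0.36,0],[-47.6,-337.7,0,0,0,-0.36,0]]]'; python3 - <<'E'
from h import *
o=status.get_obs();i=optics.get_image("wrist");pickle.dump((o,i),open("w3.pkl","wb"))
print(yaw(o))
cv2.imwrite("pics/w3.png",i["frame"][:,:,::-1])
cv2.imwrite("pics/w3c.png",cv2.resize(i["frame"][100:280,180:380],(800,720),interpolation=3)[:600,:,::-1])
E
```

```text
t: 5.2
ee_pos: [477.7, 166.1, 194.1]
orientation: [3.079, 0.623, -0.003]
ft_force: [0.2, 0.7, -2.0]
width: 15.9
grasp_force: 30.0
0.3991641766465865
```

View pics/w3c.png

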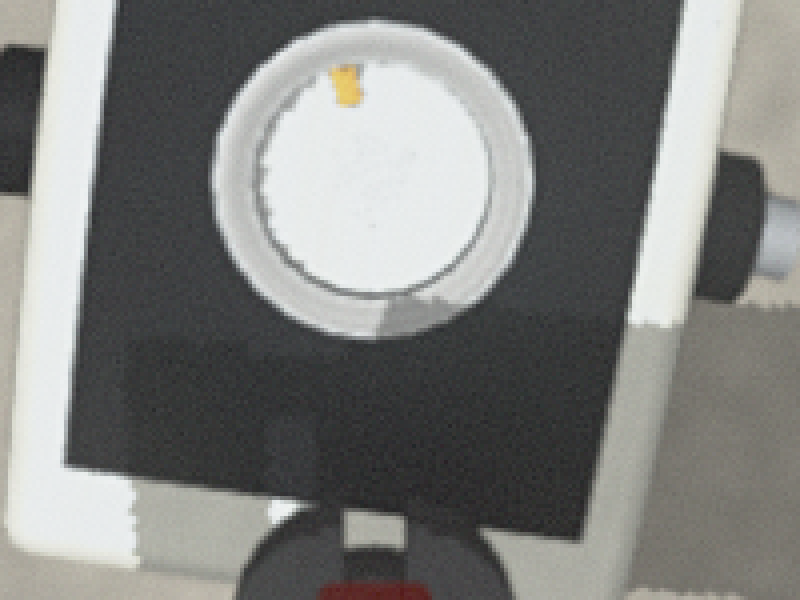

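The cup is centred near full-image (273,145), with the brass key at about (267,121), just left of straight ahead. The held disc and its notch show at (274,233).

```bash
python3 - <<'E'
from h import *
from scipy.optimize import least_squares
o,i=pickle.load(open("w3.pkl","rb"));F=i["frame"];h=cv2.cvtColor(F,cv2.COLOR_RGB2HSV)
# cup outer outline
m=np.zeros(F.shape[:2],np.uint8);m[102:192,225:322]=cv2.inRange(h,(0,0,80),(180,255,255))[102:192,225:322]
cn=max(cv2.findContours(cv2.morphologyEx(m,cv2.MORPH_CLOSE,np.ones((5,5))),0,1)[0],key=cv2.contourArea)[:,0]
for z in(86,89):
    P=wray(o,i,cn,z)[:,:2];f=least_squares(lambda p:np.hypot(*(P-p[:2]).T)-p[2],[533,190,31],loss="soft_l1",f_scale=.5);print("cup z",z,f.x,abs(f.fun).mean())
C=f.x[:2]
k=cv2.inRange(h,(12,100,120),(32,255,255));k[:, :240]=0;k[150:]=0;k[:,300:]=0
ys,xs=np.where(k>0);K=wray(o,i,np.c_[xs,ys],78)[:,:2];d=K-C;print("key",len(xs),K.mean(0),"dir",np.arctan2(d.mean(0)[1],d.mean(0)[0]),"r",np.hypot(*d.T).min(),np.hypot(*d.T).max())
# floor disc centre: bright interior
m=np.zeros(F.shape[:2],np.uint8);m[110:178,240:308]=cv2.inRange(h,(0,0,225),(180,60,255))[110:178,240:308]
# held disc outline: dark disc against lighter -> edge points in tool frame
g=cv2.GaussianBlur(cv2.cvtColor(F,cv2.COLOR_RGB2GRAY),(3,3),0);print(g[222:262:2,232:318:4])
E
```

```text
cup z 86 [534.37812403 190.6730008   31.12979207] 0.21223926993020104
cup z 89 [534.58336677 190.75190519  30.7562998 ] 0.209695274712802
key 184 [580.58903407 204.52004905] dir 0.2907874900387922 r 15.355927156080687 63.609641951174154
[[123 103  71  55  57  57  57  48  49  47  44  46  46  43  46  43  46  46
   47  48  47  47]
 [176 173 156 133 136 113  64  50  50  45  47  46  46  51  45  46  44  45
   47  46  48  49]
 [174 176 175 174 227 224 110  55  55  60  51  43  45  53  48  47  47  45
   45  47  48  47]
 [176 176 173 172 232 179  61  56  60 149 130  96  70  54  52  52  47  46
   45  47  48  48]
 [177 175 173 173 198  70  54  55  61 174 173 168 136  55  51  51  49  48
   44  46  47  49]
 [176 176 172 172 103  53  55  63  71 173 172 170 146  67  54  51  49  95
   99  72  56  50]
 [176 173 172 157  59  58  67  68  74 174 170 171 149  70  65  64  52  83
  167 152 141 107]
 [176 175 173 105  57  71  72  72  75 129 112 116 125  72  72  71  60  53
  160 170 170 168]
 [176 174 174  67  68  74  72  73  69  57  53  52  66  71  70  71  70  55
  120 170 170 171]
 [173 173 159  58  74  75 
[... 297 characters left out ...]
9  59  53  59  72  71  72  71
   70 145 172 172]
 [182 185  78  75  74  73  74  61  58  56  55  54  50  54  70  69  72  71
   71 123 171 172]
 [181 182  74  73  74  72  73  59  57  55  57  54  52  54  64  71  69  69
   71 103 172 173]
 [182 173  75  65  60  61  70  59  56  55  54  54  53  54  64  63  55  57
   64  87 168 170]
 [178 161  73  56  55  56  57  55  54  55  54  53  54  55  53  52  50  48
   57  79 155 157]
 [178 138  74  55  56  56  49  55  54  54  53  53  54  54  48  51  52  51
   54  71 158 154]
 [176 122  71  57  56  56  48  58  55  58  54  55  53  52  49  48  50  50
   54  70 172 172]
 [174 116  66  58  55  53  46  55  53  55  55  56  55  54  48  48  50  51
   51  69 173 175]]
```

```bash
python3 - <<'E'
from h import *
from scipy.optimize import least_squares
o,i=pickle.load(open("w3.pkl","rb"));F=i["frame"];h=cv2.cvtColor(F,cv2.COLOR_RGB2HSV)
C=np.array([534.5,190.7])
k=cv2.inRange(h,(12,100,120),(32,255,255));k[:112]=0;k[:, :255]=0;k[135:]=0;k[:,285:]=0
ys,xs=np.where(k>0);K=wray(o,i,np.c_[xs,ys],78)[:,:2];d=K-C;r=np.hypot(*d.T);print("key",len(xs),K.mean(0),"dir",np.arctan2(d.mean(0)[1],d.mean(0)[0]),r.min(),r.max())
E=np.array([(256,226),(254,228),(251,230),(248,232),(246,234),(244.2,236),(242,238),(304,238),(305.5,240),(306.5,242),(307.5,244)],float)
R=Ro.from_rotvec(o["orientation"])
for dz in(-41.6,-34):
    P=R.inv().apply(wray(o,i,E,o["ee_pos"][2]+dz)-o["ee_pos"])[:,:2]
    f=least_squares(lambda p:np.hypot(*(P-p).T)-22,[0,0]);print("disc in tool",dz,f.x,f.fun.round(1))
N=np.array([(267,231),(281.5,231),(267.3,235),(281,235)],float)
print("notch",R.inv().apply(wray(o,i,N,o["ee_pos"][2]-41.6)-o["ee_pos"]).round(1))
N=np.array([(266,242),(282,242),(266,240),(282,240)],float)
print("notchtop",R.inv().apply(wray(o,i,N,o["ee_pos"][2]-27.6)-o["ee_pos"]).round(1))
goal(534.5,190.7,150,0.4)
E
```

```text
key 47 [549.3796786 202.5457229] dir 0.6723588078157919 15.453772841867815 22.428643797527037
disc in tool -41.6 [-0.79485569  0.09265823] [ 0.2 -0.3 -0.3 -0.  -0.   0.1  0.5 -0.1  0.1  0.1  0.2]
disc in tool -34 [ 1.12931145 -0.11824842] [ 0.4 -0.1 -0.2 -0.  -0.1 -0.1  0.2 -0.   0.  -0.  -0. ]
notch [[15.6 -3.9 41.6]
 [15.6  4.8 41.6]
 [13.  -3.7 41.6]
 [13.1  4.5 41.6]]
notchtop [[14.  -4.2 27.6]
 [14.   4.8 27.6]
 [15.2 -4.1 27.6]
 [15.2  4.8 27.6]]
shift [61.81 -0.92 44.26] turn [ 0.      0.0017 -0.0014]
```

The measured key direction is about 0.67 rad (world) and the holder sits −0.8 mm along tool x. I'll hover over the cup at yaw 0.5, short of the key, so I can feel for it.

```bash
python3 -m inch '[[[30,0,10,0,0,-0.03,0],[50,-0.5,30,0,0,-0.07,0],[62.7,-0.7,45,0,0,-0.1,0],[62.7,-0.7,54,0,0,-0.1,0],[62.7,-0.7,54,0,0,-0.1,0],[62.7,-0.7,54,0,0,-0.1,0],[62.7,-0.7,54,0,0,-0.1,0]]]'; python3 - <<'E'
from h import *
o=status.get_obs();print(o["ee_pos"],yaw(o),o["ft_force"]);goal(535.2,191.1,125,0.5,o)
E
```

```text
t: 5.95
ee_pos: [535.6, 191.6, 141.9]
orientation: [-3.044, -0.776, -0.001]
ft_force: [0.0, -0.4, -1.9]
width: 15.9
grasp_force: 30.0
[535.61276002 191.64856322 141.9426675 ] 0.49898771803917397 [ 0.0461457  -0.38298946 -1.8833439 ]
shift [-0.64  0.28 16.94] turn [ 0.0001 -0.0007 -0.001 ]
```

```bash
python3 -m inch '[[[-0.6,0.3,6,0,0,0,0],[-0.6,0.3,11,0,0,0,0],[-0.6,0.3,15,0,0,0,0],[-0.6,0.3,18,0,0,0,0],[-0.6,0.3,19.5,0,0,0,0],[-0.6,0.3,19.5,0,0,0,0],[-0.6,0.3,19.5,0,0,0,0]]]'
```

```text
t: 6.65
ee_pos: [535.4, 191.5, 121.7]
orientation: [-3.044, -0.777, -0.0]
ft_force: [-0.0, 0.9, -2.5]
width: 15.9
grasp_force: 30.0
```

No contact with the bore. Next I lower gently onto the key.

```bash
python3 -m inch '[[[0,0,1,0,0,0,0],[0,0,2,0,0,0,0],[0,0,2.5,0,0,0,0],[0,0,2.5,0,0,0,0],[0,0,2.5,0,0,0,0]]]'; python3 -m inch '[[[0,0,1,0,0,0,0],[0,0,1,0,0,0,0],[0,0,1,0,0,0,0]]]'
```

```text
t: 7.15
ee_pos: [535.5, 191.5, 119.3]
orientation: [-3.044, -0.777, -0.0]
ft_force: [-0.2, -1.0, 0.1]
width: 15.9
grasp_force: 30.0
t: 7.45
ee_pos: [535.5, 191.5, 118.4]
orientation: [-3.044, -0.777, -0.001]
ft_force: [-0.2, -0.7, 2.6]
width: 15.4
grasp_force: 30.0
```

The key is in contact at TCP z ≈ 119.4, as predicted. I press 1 mm more and turn in small steps.

```bash
python3 -m inch '[[[0,0,1,0,0,0,0],[0,0,1,0,0,0,0],[0,0,1,0,0,-0.02,0],[0,0,1,0,0,-0.04,0],[0,0,1,0,0,-0.04,0]]]'; for k in 1 2; do python3 -m inch '[[[0,0,0,0,0,-0.02,0],[0,0,0,0,0,-0.04,0],[0,0,0,0,0,-0.04,0]]]'; done
```

```text
t: 7.95
ee_pos: [535.0, 191.5, 116.9]
orientation: [-3.027, -0.839, 0.001]
ft_force: [-0.6, 0.2, -1.4]
width: 15.7
grasp_force: 30.0
t: 8.25
ee_pos: [535.1, 191.4, 116.8]
orientation: [3.01, 0.9, -0.001]
ft_force: [0.0, 0.6, -1.4]
width: 15.9
grasp_force: 30.0
t: 8.55
ee_pos: [535.4, 191.5, 117.2]
orientation: [-2.991, -0.959, 0.0]
ft_force: [0.8, -0.8, -1.8]
width: 15.6
grasp_force: 30.0
```

The force dropped to nothing around yaw 0.54, so the key is in the notch. I centre at ~0.65 and press down, expecting the floor at z ≈ 113.6.

```bash
python3 -m inch '[[[0,0,0.5,0,0,-0.02,0],[0,0,1.5,0,0,-0.02,0],[0,0,2.5,0,0,-0.02,0],[0,0,2.5,0,0,-0.02,0]]]'; for k in 1 2; do python3 -m inch '[[[0,0,0.5,0,0,0,0],[0,0,1,0,0,0,0],[0,0,1,0,0,0,0]]]'; done
```

```text
t: 8.95
ee_pos: [535.2, 191.4, 114.5]
orientation: [-2.982, -0.988, 0.001]
ft_force: [0.0, -0.4, -2.1]
width: 16.0
grasp_force: 30.0
t: 9.25
ee_pos: [535.3, 191.5, 113.6]
orientation: [-2.982, -0.988, 0.0]
ft_force: [0.5, -0.6, -1.2]
width: 15.5
grasp_force: 30.0
t: 9.55
ee_pos: [535.4, 191.5, 112.9]
orientation: [-2.982, -0.988, -0.0]
ft_force: [-0.3, -0.1, 2.5]
width: 16.0
grasp_force: 30.0
```

The floor is reached, 6 mm lower than the key top. I press fully home, hold, then ease back to light contact.

```bash
python3 -m inch '[[[0,0,1,0,0,0,0],[0,0,2,0,0,0,0],[0,0,3,0,0,0,0],[0,0,3,0,0,0,0],[0,0,3,0,0,0,0],[0,0,3,0,0,0,0],[0,0,3,0,0,0,0]]]'; python3 -m inch '[[[0,0,-1,0,0,0,0],[0,0,-2,0,0,0,0],[0,0,-3,0,0,0,0],[0,0,-3,0,0,0,0],[0,0,-3,0,0,0,0],[0,0,-3,0,0,0,0]]]'
```

```text
t: 10.25
ee_pos: [535.4, 191.5, 109.9]
orientation: [-2.982, -0.988, -0.0]
ft_force: [-2.2, -0.9, 5.3]
width: 16.2
grasp_force: 30.0
t: 10.85
ee_pos: [535.4, 191.5, 112.6]
orientation: [2.982, 0.988, 0.0]
ft_force: [-0.9, -0.7, 3.0]
width: 15.9
grasp_force: 30.0
```

```bash
python3 -m inch '[[[0,0,0,0,0,0,22],[0,0,0,0,0,0,30],[0,0,0,0,0,0,36],[0,0,0,0,0,0,36],[0,0,0,0,0,0,36],[0,0,-10,0,0,0,36],[0,0,-35,0,0,0,40],[0,0,-80,0,0,0,50],[-30,0,-100,0,0,0,60],[-60,0,-100,0,0,0,60],[-60,0,-100,0,0,0,60],[-60,0,-100,0,0,0,60]]]'; python3 - <<'E'
from h import *
i=optics.get_image("wrist");j=optics.get_image("top")
a=cv2.resize(i["frame"][70:230,190:350],(400,400),interpolation=3);b=cv2.resize(j["frame"][180:256,70:146],(400,400),interpolation=3)
cv2.imwrite("pics/end.png",np.hstack([a,b])[:,:,::-1])
E
```

```text
t: 12.05
ee_pos: [487.5, 155.6, 213.6]
orientation: [-2.982, -0.987, -0.002]
ft_force: [0.2, 0.4, 0.0]
width: 52.8
grasp_force: 0.0
```

View pics/end.png

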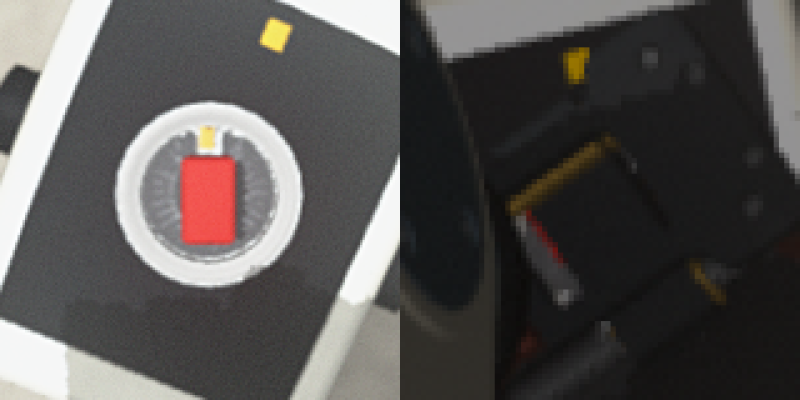

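The holder sits flat in the cup with the brass key showing centred in its notch at crop (207,137). The gripper is clear and the wrist force is zero.

```bash
python3 -c "
from workcell import ctrl
print(ctrl.close_job())"
```

```text
the job is handed in; nothing more can be done
None
```

The job is handed in: the holder sits grip up on the cup's floor with its notch over the key, released and with the arm clear; I read no more than about 7 N on the cup, and no verdict came back.

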